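Zero the bolt tester and hold the probe on the hub bolt

TASK

Take an ultrasonic reading on the bronze hub bolt in the lever stand: first, while the lever is still up and the probe is clear of the bolt, press the green zero button on the readout fully down and let it come back up. Then press the stand's spring-loaded hand lever down until its orange pointer stands in the green band, never into the red, and keep holding it still there: the job finishes with you holding the lever. Leave the bolt seated and do not shift the bottle, the ring gauge or the caliper that lie about.

Things in the scene. Friction and masses are not known exactly. Their poses are not given: they have to be found in the camera images.
- zero_button (a joint): travel of the green zero button on the readout in m: 0 = up, 0.006 = fully down. It moves straight down and springs back; fully down takes about 5 N.
- zero_button_top (a point): centre of the top face of the green zero button, a 28 mm round cap in a black collar on top of the readout, near the edge that faces the robot.
- readout: grey bench readout with black ends and a dark screen, fixed to the table, 140 mm (x) by 170 mm (y), top 66 mm above the table; origin at the centre of its underside. A 115 mm high aerial stands at its far edge. It may stand left or right of the lever stand.
- probe_stand: lever stand fixed to the table: blue-grey cast base 185 mm (x) by 150 mm (y), chrome column at its far side, head with a vertical quill over the bolt; about 305 mm high with its scale. Origin at the centre of the underside, on the quill's axis; the lever reaches along its -x, towards the robot; z up.
- press_lever (a joint): angle of the hand lever in rad: 0 = up at rest against its stop (handle end 0.15 rad above level), growing as the handle is pushed down, stop at 0.46. Scale behind the pointer: white 0 to 0.25, green 0.25 to 0.35, yellow 0.35 to 0.40, red from 0.40. A spring always returns it: about 1.5 N on the handle moves it off the rest, the probe meets the bolt at about 0.16, and about 10 N downwards on the handle holds it at 0.30.
- lever_pivot (a point): centre of the lever's pivot pin, which runs along the stand's y; 50 mm to +x of the stand's origin and 215 mm above the table. The handle's axis is 190 mm from it. A coloured arc scale stands 63 to 81 mm above the pivot (white, green, yellow, red from the far side towards the robot), and the orange pointer turns with the lever.
- lever_handle (a point): centre of the cross-bar handle at the robot's end of the hand lever: red cylinder with black end rings, 26 mm in diameter, 90 mm long, lying along the stand's y; at rest this point is 243 mm above the table and 138 mm to -x of the stand's origin; it has dropped 48 mm at the start of the green band, 57 mm in its middle, 66 mm at its end, 75 mm at the red.
- probe_tip: black spring-loaded probe, 20 mm in diameter, at the lower end of the quill; origin at the centre of its lower face, 100 mm above the table at rest. The lever drives the quill down 50 mm per rad; once on the bolt the probe gives way upwards into the quill.
- hub_bolt: bronze hexagon bolt under test, loose but standing head up in the stand's square steel nest under the probe: shank 24 mm in diameter and 45 mm long, head 36 mm across flats and 15 mm high. Origin at the lower end of the shank; top of the head 92 mm above the table.
- couplant_bottle: bystander: white bottle with a blue cap, 54 mm in diameter, 150 mm high, at one side; origin under its centre.
- ring_gauge: bystander: steel ring gauge, 64 mm in diameter, 22 mm high, at one side; origin under its centre.
- caliper: bystander: caliper lying flat nearest the robot, 235 mm long, 13 mm high; origin under the middle of its beam.
There are look-alikes about, which are no part of the job. There is more than one size of the readout; the job needs the largest.

How it is judged (in metres and radians):
On the way, in this order (a step that is already met when the one before it is completed fails the run):
1. the zero button is pressed fully down while the lever is up at rest (value of joint zero_button above 0.005 m and value of joint press_lever below 0.08 rad), for 0.1 s.
2. the zero button has come back up, the lever still up (value of joint zero_button below 0.0015 m and value of joint press_lever below 0.08 rad), for 0.1 s.
3. the lever is pressed into the green band with the probe on the bolt, and held (value of joint press_lever between 0.25 and 0.35 rad and contact force between probe_tip and hub_bolt above 8 N), for 0.5 s.
At the end, for the whole second after the job is handed in: The robot is still pressing the lever's handle (more than 2 N), the lever stands still in the green band (0.25 to 0.35 rad) with the probe on the bolt head (more than 8 N), the zero button is back up (within 1.5 mm) and the bolt is still seated (moved less than 6 mm) (all of step 3 and velocity of joint press_lever between -0.05 and 0.05 rad/s and contact force between any of the fingers, the arm and press_lever above 2 N and value of joint zero_button below 0.0015 m and distance of hub_bolt from where it was at the start of the episode below 0.006 m); the arm keeps its last pose, push and grip.
It fails at once if the lever is pressed into the red and overloads the probe (value of joint press_lever above 0.4 rad).
It fails at once if the bolt under test is unseated (distance of hub_bolt from where it was at the start of the episode above 0.01 m).
It fails at once if the bottle, the ring gauge or the caliper is shifted by more than 15 mm (distance of any of couplant_bottle, ring_gauge, caliper from where it was at the start of the episode above 0.015 m).
It also fails if it takes over 48 s, if anything falls off the work surface, if the arm or the gripper's body presses on something with over 40 N, if the wrist force passes 120 N, or if a joint passes its speed limit or range.

ROBOT

A 6-joint arm with a two-finger parallel gripper is mounted at the origin on the work surface. World frame = base frame: x ahead of the robot, y to its left, z up, the work surface at z = 0. Lengths are in m, angles in degrees, forces in N, time in s.
With the tool pointing down it reaches from about 0.35 to 0.875 m from the base axis. Payload 4.2 kg.
Tool frame: the origin (TCP) lies midway between the tips of the shut fingers; the grasp point (between the pads) lies 19 mm behind it; x points along the fingers, y is the direction in which the jaws open and shut, and the axes are right-handed (so a half turn about x gives the same grasp; the last joint's range is limited). The gripper opens to 87 mm and grips with 3 to 60 N. Pads are 19 mm wide; open, the fingers measure 117 mm over their backs; the gripper's body (75 mm by 190 mm) begins 51 mm behind the grasp point.
Start: joints at [83.113, 22.042, 0.453, 0, -68.411, -14.817], TCP at [0.231, 0.581, 0.223] pointing down, gripper open.
Joint ranges: [-179.83, 179.83], [-69.29, 118.12], [-61.27, 80.66], [-181.25, 117.63], [-171.15, -9.14], [-177.46, 177.46]. Speed limits (degrees/s): [159.86, 159.86, 180, 180, 180, 180].

INTERFACE

Orientations are given as a 3x3 rotation matrix whose columns are the frame's x, y, z axes.
In Python, from station import r gives the robot as it stands.
- The arm moves only by the tool play_rows, never from a script. Its argument "plan" is a list that holds one entry, the list of rows, each a list of 6 numbers: the shift along the tool's x, y, z in cm, then the turn, a rotation vector about the tool's x, y, z in units of 10 degrees (1.0 is 10 degrees). A call has 1 to 5 rows; each row is the pose to reach, as a shift and turn from the pose commanded when the call began, along the tool's axes at that moment; what a row does not reach only later rows make up. A row lasts 1/8 s, in which the tool goes at most 62.5 mm and 10.7 degrees, less where a joint would pass 70% of its speed; a pose out of reach is approached as far as the arm can. A call with a gripper value outside its range is refused whole. "hand" is the opening, from 0 (shut) to 1 (fully open), set as the call begins (left out, the last holds). The fingers move at their own pace and stop on an object; the grip force is fixed at half the most. Time passes only in rows, so rows that repeat a pose let the fingers close. It gives the time, the measured TCP pose, the force and the opening at its end, in the units of the state.
- r.sense(): the state, without advancing time (a new reading comes with each control period).
- r.capture(name): name is "scene" or "top" or "wrist"; returns (picture, depth): 384x512x3 uint8, blue, green, red; 384x512 float32, m along the optical axis (not along the pixel's ray), 0 where there is no reading.
- r.get_calibration(name): a dict with "vfov" (degrees; the focal length in pixels is half the picture's height over the tangent of half this angle, whatever the lens; pixels are square), "cx", "cy" (the principal point, pixels), "rvec" (rotation vector, rad) and "tvec" (3), from world to camera coordinates, as OpenCV has them. Camera axes: x right, y down, z forward; pixel columns grow to the right and rows downward; lengths in m; the calibration is good to about 2 mm. A picture is of the moment at which its call begins: read the wrist's pose just before it. get_calibration takes no time and is no camera call; for the wrist camera it gives the pose at the moment of the call.
- r.finish_job(): hands the job in, once; it reports no verdict.
The state is a dict: "time_s": time; "joints": joint angles; "joint_velocities": joint speeds; "effort": joint torques, N m; "tcp_pos": TCP position; "ee_rot": TCP orientation; "wrist_force": force on the tool from outside, world axes, zero at the start; "moment": the same for the moment, N m; "gripper_width": opening from 0.0 (shut) to 1.0 (fully open).
Only numpy, scipy, OpenCV 4.12 (cv2) and the standard library are available. Lean on these libraries where they do the work, as an engineer would, in place of code of your own. Each camera call takes 0.05 s, during which the arm holds its last target.

## Working session

There is one attempt and no reset: what is moved stays moved. The work goes in short steps, Python scripts to look and compute and a tool call to move; the robot and the scene stay as the last step left them, time stands still between calls to the robot, and variables do not carry over. Pictures are saved under pics/ and viewed, and the job is handed in when it is done.

Besides the shell and the picture viewer there is one more tool, called after "Request:" as name(argument=value, ...), one argument or row to a line, values as JSON. play_rows: Moves the arm, as the interface text tells. Its arguments: {"type":"object","properties":{"plan":{"type":"array","items":{"type":"array","items":{"type":"array","items":{"type":"number"}}}},"hand":{"type":"number"}},"required":["plan"]}

```bash
ls; mkdir -p pics; cat > h.py <<'E'
import numpy as np, cv2
from station import r
def cal(n):
    c=r.get_calibration(n); f=192/np.tan(np.radians(c['vfov'])/2)
    R,_=cv2.Rodrigues(np.array(c['rvec'],float)); return f,c['cx'],c['cy'],R,np.array(c['tvec'],float).ravel()
def pts(n,d,c=None):
    f,cx,cy,R,t=c or cal(n)
    v,u=np.mgrid[0:384,0:512]
    P=np.stack([(u-cx)/f*d,(v-cy)/f*d,d],-1)
    return (P-t)@R
E
python3 - <<'E'
from h import *
print(r.sense())
for n in('scene','top','wrist'):
    c=cal(n); p,d=r.capture(n); cv2.imwrite(f'pics/{n}0.png',p); np.savez(f'{n}0.npz',p=p,d=d,P=pts(n,d,c)); print(n,r.get_calibration(n))
E
```

```text
pics
{'time_s': 0.0, 'joints': array([ 8.31124658e+01,  2.20914681e+01,  3.79812619e-01, -3.03322503e-02,
       -6.84109728e+01, -1.48167689e+01]), 'joint_velocities': array([-0.00342495,  0.02611313, -0.02752074,  0.0835598 ,  0.06406785,
       -0.0433827 ]), 'effort': array([ 9.25842760e-04, -3.90665388e+01,  1.87403423e+01,  4.21959981e+00,
        1.09091299e-02, -1.95057337e-04]), 'tcp_pos': array([0.23088606, 0.58013888, 0.2214489 ]), 'ee_rot': array([[-7.45363031e-04, -3.69997183e-01, -9.29032577e-01],
       [-2.06574032e-03, -9.29030283e-01,  3.69997927e-01],
       [-9.99997589e-01,  2.19492283e-03, -7.18532718e-05]]), 'wrist_force': array([-0.10909679,  0.27189605,  0.49708975]), 'moment': array([-0.02809733,  0.00425331,  0.00723796]), 'gripper_width': 0.9990295035716683}
scene {'vfov': 57.830397356713554, 'cx': 252.14579316703504, 'cy': 194.58821174427266, 'rvec': array([ 0.95548822,  2.69028098, -0.78949858]), 'tvec': array([ 0.43329273, -0.20421288,  1.39181579])}
top {'vfov': 54.19499847887916, 'cx': 252.53912956482233, 'cy': 187.84546352005745, 'rvec': array([ 2.18821437, -2.19354252,  0.09307825]), 'tvec': array([-0.00403494,  0.57699644,  1.51471216])}
wrist {'vfov': 71.95850109226592, 'cx': 254.73669663111784, 'cy': 193.8354414324485, 'rvec': array([-1.66642067,  2.45682634,  0.33721811]), 'tvec': array([ 0.6237878 , -0.03161845,  0.38970927])}
```

View pics/scene0.png

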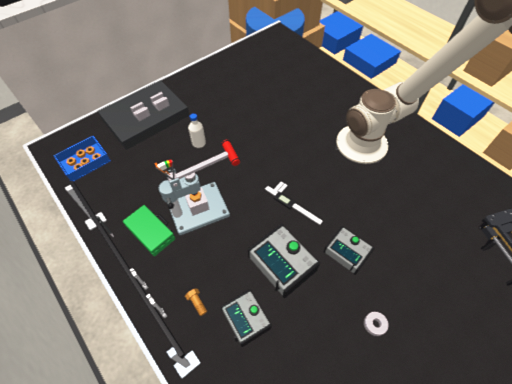

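View pics/top0.png

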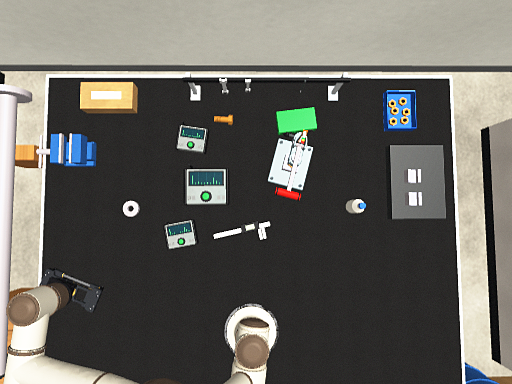

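View pics/wrist0.png

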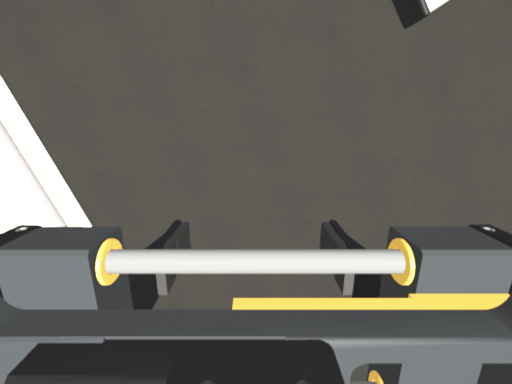

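The top view shows three candidate readouts: (192,138), (206,187) and (181,234). The one at (206,187) looks largest, with its green button at (206,197). The lever stand is at (290,165), with its red handle at (288,195). The bottle is at (356,206), the ring gauge at (131,209) and the caliper at (242,231). Next I'll measure these.

```bash
python3 - <<'E'
from h import *
for n in('top','scene'):
    z=np.load(f'{n}0.npz'); p,P=z['p'],z['P']; hsv=cv2.cvtColor(p,cv2.COLOR_BGR2HSV)
    for nm,lo,hi in(('green',(45,120,60),(75,255,255)),('red',(0,170,80),(5,255,255)),('red2',(174,170,80),(180,255,255))):
        m=cv2.inRange(hsv,lo,hi)
        k,l,s,c=cv2.connectedComponentsWithStats(m)
        for i in range(1,k):
            if s[i,4]>25:
                q=P[l==i]; print(n,nm,c[i].round(1),s[i,4],'med',np.median(q,0).round(4),'lo',np.percentile(q,3,0).round(3),'hi',np.percentile(q,97,0).round(3))
    # objects by height
    Z=P[...,2]; m=((Z>0.05)&(Z<0.08)&(P[...,0]>0.2)&(P[...,0]<1)&(abs(P[...,1])<.6)).astype(np.uint8)
    k,l,s,c=cv2.connectedComponentsWithStats(m)
    for i in range(1,k):
        if s[i,4]>100:
            q=P[l==i]; rc=cv2.minAreaRect(q[:,:2].astype(np.float32)); print(n,'h',c[i].round(0),s[i,4],rc,np.median(q[:,2]))
for n,(x,y,w,h) in (('top',(150,90,190,170)),('scene',(100,110,260,240))):
    p=np.load(f'{n}0.npz')['p'][y:y+h,x:x+w]; cv2.imwrite(f'pics/{n}crop.png',cv2.resize(p,None,fx=2.5 if n=='scene' else 3.3,fy=2.5 if n=='scene' else 3.3,interpolation=2))
E
```

```text
top green [295.9 120. ] 906 med [ 0.8528 -0.1828  0.045 ] lo [ 0.807 -0.261  0.022] hi [ 0.9   -0.107  0.052]
top green [205.1 195.9] 44 med [0.5406 0.1806 0.0885] lo [0.529 0.169 0.077] hi [0.552 0.193 0.095]
top red [287.6 193.4] 179 med [ 0.5418 -0.1253  0.2544] lo [ 0.525 -0.167 -0.001] hi [ 0.559 -0.084  0.26 ]
top h [117.  96.] 861 ((0.9463886022567749, 0.5378120541572571), (0.12436021119356155, 0.10690366476774216), 89.93148040771484) 0.0708905505421435
top h [395. 182.] 851 ((0.6002122163772583, -0.5771320462226868), (0.2955007553100586, 0.04560369625687599), 0.07901868969202042) 0.0594853392586271
top h [206. 186.] 1513 ((0.5870532989501953, 0.17988677322864532), (0.15291205048561096, 0.17522531747817993), 0.16188153624534607) 0.06774295591500842
scene green [148.9 229.7] 1388 med [ 0.8545 -0.1706  0.0455] lo [ 0.808 -0.259  0.009] hi [ 0.9   -0.102  0.05 ]
scene green [355.  239.3] 34 med [0.3648 0.2808 0.0604] lo [0.355 0.271 0.052] hi [0.371 0.289 0.064]
scene green [293.1 245.6] 76 med [0.5425 0.1817 0.0893] lo [0.528 0.166 0.079] hi [0.553 0.194 0.093]
scene green [253.6 309. ] 41 med [0.7508 0.2463 0.0594] lo [0.743 0.237 0.054] hi [0.759 0.255 0.063]
scene red [230.7 152.5] 211 med [ 0.5431 -0.1157  0.2555] lo [ 0.522 -0.165  0.239] hi [ 0.559 -0.079  0.259]
scene h [152. 122.] 733 ((0.596484363079071, -0.5765015482902527), (0.04932229593396187, 0.29943132400512695), 89.385498046875) 0.060276236656768484
scene h [197. 203.] 194 ((0.673408031463623, -0.15316763520240784), (0.05536441504955292, 0.06183852255344391), 74.84918975830078) 0.07599685116276006
scene h [283. 259.] 2480 ((0.58680659532547, 0.18175075948238373), (0.1780494600534439, 0.153783917427063), 89.4905014038086) 0.06891607432120113
```

View pics/topcrop.png

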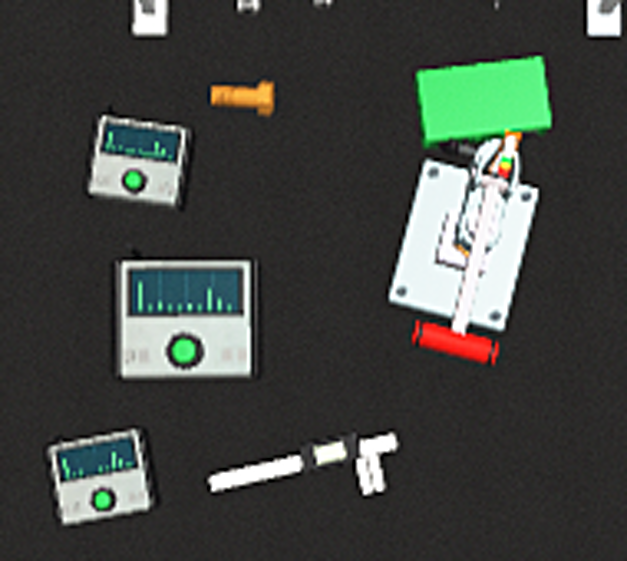

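View pics/scenecrop.png

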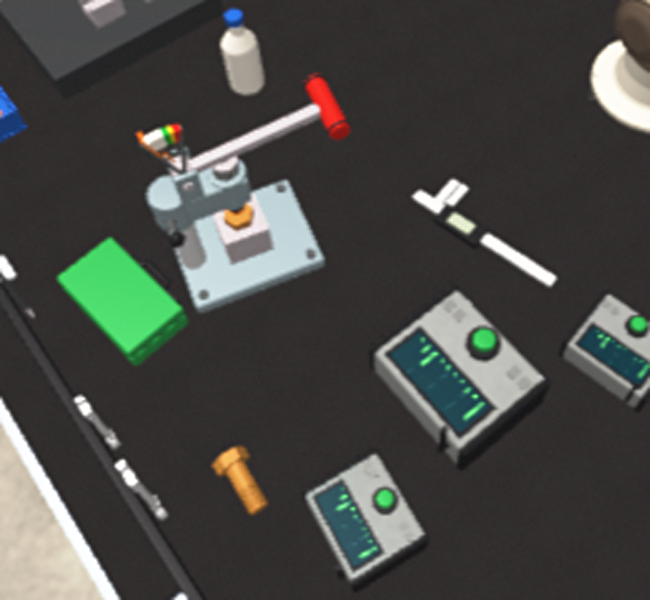

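The readout at (206,187) measures about 150×175 mm with its top at 66–68 mm, so it is the largest. The other two are clearly smaller, and I choose this one. The upright bolt in the nest is the one under test; the bolt lying at (223,119) is a look-alike. Next I'll get the yaw, the camera offset and the move numbers.

```bash
cat >> h.py <<'E'
def need(p):
    s=r.sense(); R=s['ee_rot']; print('t',s['time_s'],'tcp',s['tcp_pos'].round(4),'F',s['wrist_force'].round(2),'yaw y',np.degrees(np.arctan2(-R[0,1],-R[1,1])).round(2))
    print('shift cm in tool',(R.T@(np.array(p)-s['tcp_pos'])*100).round(2))
E
python3 - <<'E'
from h import *
f,cx,cy,R,t=cal('wrist'); s=r.sense(); print('cam in tool',(s['ee_rot'].T@(-R.T@t-s['tcp_pos'])).round(3),'optical axis tool',(s['ee_rot'].T@R[2]).round(2))
for n in('top','scene'):
    z=np.load(f'{n}0.npz'); p,P=z['p'],z['P']; hsv=cv2.cvtColor(p,cv2.COLOR_BGR2HSV)
    m=cv2.inRange(hsv,(0,150,80),(6,255,255))|cv2.inRange(hsv,(174,150,80),(180,255,255)); Q=P[m>0]
    Q=Q[(Q[:,2]>.235)&(Q[:,2]<.27)&(abs(Q[:,0]-.54)<.06)&(abs(Q[:,1]+.12)<.08)]
    print(n,'handle minrect',cv2.minAreaRect(Q[:,:2].astype(np.float32)),cv2.fitLine(Q[:,:2].astype(np.float32),2,0,.01,.01).ravel(),'zmax',np.percentile(Q[:,2],[50,90,98]))
    m=(abs(P[...,2]-.025)<.03)&(abs(P[...,0]-.67)<.15)&(abs(P[...,1]+.15)<.12)&(hsv[...,2]>120)&(hsv[...,1]<90)&(P[...,2]>.008)
    q=P[m]; print('base',cv2.minAreaRect(q[:,:2].astype(np.float32)))
    m=cv2.inRange(hsv,(45,120,60),(75,255,255)); q=P[(m>0)&(abs(P[...,0]-.541)<.025)&(abs(P[...,1]-.181)<.025)]
    q=q[q[:,2]>.083]; print('btn',q.mean(0),np.percentile(q[:,2],[10,50,90]),cv2.minEnclosingCircle(q[:,:2].astype(np.float32)))
need([.541,.181,.15])
E
```

```text
cam in tool [-0.162  0.001 -0.075] optical axis tool [ 0.96 -0.    0.27]
top handle minrect ((0.5421600341796875, -0.12393283098936081), (0.0898299515247345, 0.025048421695828438), 74.75836944580078) [ 0.26092184  0.9653599   0.541305   -0.12337307] zmax [0.25455543 0.25865341 0.26104898]
base ((0.6772564649581909, -0.16101616621017456), (0.14918455481529236, 0.18452325463294983), 74.93177795410156)
btn [0.54249781 0.18070718 0.08936258] [0.08651519 0.08886904 0.09290214] ((0.5425758361816406, 0.18016311526298523), 0.01385103352367878)
scene handle minrect ((0.5395320653915405, -0.12239506095647812), (0.0905817374587059, 0.02608504891395569), 74.60208129882812) [ 0.24708939  0.9689927   0.54306954 -0.11694679] zmax [0.25535607 0.25851756 0.25945353]
base ((0.6749261021614075, -0.15869417786598206), (0.14923222362995148, 0.18340715765953064), 74.83798217773438)
btn [0.54100664 0.18229008 0.08942653] [0.08661242 0.08977641 0.09177785] ((0.5402518510818481, 0.18144965171813965), 0.01406173873692751)
t 0.15 tcp [0.231  0.5803 0.2217] F [-0.48 -0.27 -0.33] yaw y 21.71
shift cm in tool [  7.22  25.62 -43.57]
```

Request:
play_rows(
  plan=[
    [[0,2.5,-4.3,0,0,0],[0,5.1,-8.7,0,0,0],[0,7.7,-13.0,0,0,0],[0,10.2,-17.4,0,0,0],[0,12.8,-21.8,0,0,0]],
  ],
  hand=0,
)

```text
time_s: 0.78
tcp_pos: [0.387, 0.3797, 0.2224]
ee_rot: [[-0.0, -0.369, -0.929], [-0.0, -0.929, 0.369], [-1.0, 0.0, 0.0]]
wrist_force: [1.1, 0.4, 0.9]
gripper_width: 0.512
```

Request:
play_rows(
  plan=[
    [[0,2.5,-4.3,0,0,0],[1,5.1,-8.7,0,0,0],[3,7.7,-13.0,0,0,0],[5,10.2,-17.4,0,0,0],[7,12.8,-21.8,0,0,0]],
  ],
)

```text
time_s: 1.4
tcp_pos: [0.5423, 0.1802, 0.1518]
ee_rot: [[-0.0, -0.37, -0.929], [0.0, -0.929, 0.37], [-1.0, -0.0, 0.0]]
wrist_force: [0.4, 0.9, -0.4]
gripper_width: 0.015
```

```bash
python3 - <<'E'
from h import *
need([.541,.181,.10])
c=cal('wrist'); p,d=r.capture('wrist'); cv2.imwrite('pics/w1.png',p)
m=cv2.inRange(cv2.cvtColor(p,cv2.COLOR_BGR2HSV),(45,120,60),(75,255,255)); P=pts('wrist',d,c)
k,l,s,cc=cv2.connectedComponentsWithStats(m)
for i in range(1,k):
    if s[i,4]>100: q=P[l==i]; print(cc[i],s[i,4],np.median(q,0),cv2.minEnclosingCircle(q[q[:,2]>.083][:,:2].astype(np.float32)))
E
```

```text
t 1.4 tcp [0.5423 0.1802 0.1518] F [ 0.39  0.9  -0.39] yaw y 21.69
shift cm in tool [ 5.18 -0.03  0.15]
[95.46415094  4.94716981] 265 [0.74744389 0.24237228 0.05670377] ((0.0, 0.0), 0.0)
[176.48507463 153.94776119] 134 [0.609664   0.23160668 0.06739766] ((0.0, 0.0), 0.0)
[258.17422434 200.53341289] 838 [0.54540895 0.17497546 0.08683404] ((0.5710172653198242, 0.166051983833313), 0.042937394231557846)
```

View pics/w1.png

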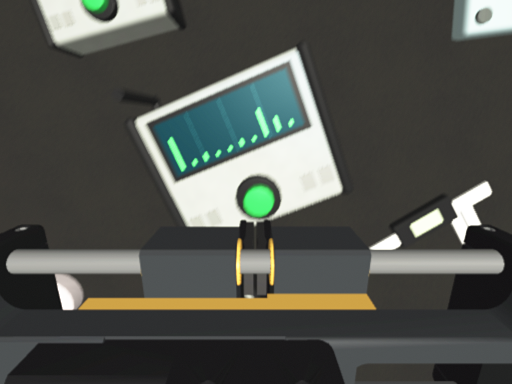

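The wrist view shows the largest readout below, with its green button at (258,200). The shut fingers at (257,255) are in line with it. I'll cast a ray as a check.

```bash
python3 - <<'E'
from h import *
f,cx,cy,R,t=cal('wrist')
o=-R.T@t
for u,v in((258.2,200.5),(258.5,200)):
    d=R.T@np.array([(u-cx)/f,(v-cy)/f,1]); print(o+d*(.089-o[2])/d[2])
print(o)
p=cv2.imread('pics/w1.png'); cv2.imwrite('pics/w1c.png',cv2.resize(p[170:300,190:330],None,fx=4,fy=4))
E
```

```text
[0.54765612 0.16960274 0.089     ]
[0.5479825  0.16919008 0.089     ]
[0.6129052  0.14757026 0.30982728]
```

View pics/w1c.png

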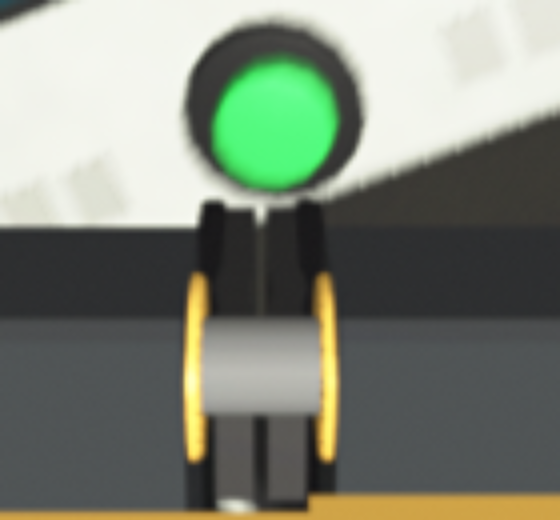

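```bash
python3 - <<'E'
from h import *
for k in range(2):
    s=r.sense(); f,cx,cy,R,t=cal('wrist'); p,d=r.capture('wrist')
    o=-R.T@t; m=cv2.inRange(cv2.cvtColor(p,cv2.COLOR_BGR2HSV),(45,120,60),(75,255,255))
    m[:170]=0;m[250:]=0
    c=max(cv2.findContours(m,0,2)[0],key=cv2.contourArea); (u,v),a,_=cv2.fitEllipse(c)
    g=R.T@np.array([(u-cx)/f,(v-cy)/f,1]); print(u,v,a,s['tcp_pos'],o,o+g*(.089-o[2])/g[2], 'cam in tool',s['ee_rot'].T@(o-s['tcp_pos']),(s['ee_rot'].T@R.T).round(3))
    print(np.median(d[int(v)-4:int(v)+5,int(u)-4:int(u)+5]))
for n in('top','scene'):
    f,cx,cy,R,t=cal(n);o=-R.T@t;p=np.load(n+'0.npz')['p'];m=cv2.inRange(cv2.cvtColor(p,cv2.COLOR_BGR2HSV),(45,120,60),(75,255,255))
    x,y=(205,196) if n=='top' else (293,245); M=m*0;M[y-12:y+13,x-12:x+13]=m[y-12:y+13,x-12:x+13]
    c=max(cv2.findContours(M,0,2)[0],key=cv2.contourArea);(u,v),_,_=cv2.fitEllipse(c)
    g=R.T@np.array([(u-cx)/f,(v-cy)/f,1]);print(n,u,v,o+g*(.089-o[2])/g[2])
E
```

```text
252.19259643554688 206.149658203125 (30.702016830444336, 31.583656311035156) [0.54306945 0.17558756 0.14853686] [0.6129052  0.14757026 0.30982728] [0.54480848 0.17643033 0.089     ] cam in tool [-0.16152596  0.00066224 -0.07473638] [[ 0.001 -0.27   0.963]
 [ 1.     0.001 -0.001]
 [-0.     0.963  0.27 ]]
0.23468669
253.31275939941406 203.77679443359375 (30.689228057861328, 31.422805786132812) [0.54180464 0.17735795 0.14935696] [0.61168265 0.14918125 0.31060024] [0.54492968 0.17656469 0.089     ] cam in tool [-0.16152023  0.00068269 -0.07474628] [[ 0.001 -0.27   0.963]
 [ 1.     0.    -0.001]
 [-0.     0.963  0.27 ]]
0.23437597
top 205.21591186523438 196.02757263183594 [0.54045618 0.17999845 0.089     ]
scene 293.0459289550781 245.6066436767578 [0.54240396 0.18108308 0.089     ]
```

Request:
play_rows(
  plan=[
    [[1.5,0,0,0,0,0],[3,0,0,0,0,0],[4.5,0,0,0,0,0],[5,0,0,0,0,0],[5,0,0,0,0,0]],
  ],
)

```text
time_s: 2.17
tcp_pos: [0.5413, 0.1818, 0.1021]
ee_rot: [[-0.001, -0.369, -0.929], [-0.001, -0.929, 0.369], [-1.0, 0.001, 0.0]]
wrist_force: [-0.3, -0.2, 0.4]
gripper_width: 0.006
```

```bash
python3 - <<'E'
from h import *
need([.5425,.179,.09])
E
```

```text
t 2.175 tcp [0.5413 0.1818 0.1021] F [-0.3  -0.24  0.35] yaw y 21.67
shift cm in tool [ 1.21  0.22 -0.21]
```

Request:
play_rows(
  plan=[
    [[0.4,0.1,-0.1,0,0,0],[0.8,0.1,-0.1,0,0,0],[1.1,0.1,-0.1,0,0,0],[1.3,0.1,-0.1,0,0,0],[1.4,0.1,-0.1,0,0,0]],
  ],
)

```text
time_s: 2.8
tcp_pos: [0.5421, 0.1802, 0.0884]
ee_rot: [[-0.0, -0.37, -0.929], [-0.0, -0.929, 0.37], [-1.0, 0.0, 0.0]]
wrist_force: [-0.3, 0.3, 1.3]
gripper_width: 0.004
```

Request:
play_rows(
  plan=[
    [[0.2,0,0,0,0,0],[0.3,0,0,0,0,0],[0.4,0,0,0,0,0],[0.4,0,0,0,0,0]],
  ],
)

```text
time_s: 3.3
tcp_pos: [0.5421, 0.1803, 0.0848]
ee_rot: [[0.0, -0.37, -0.929], [-0.0, -0.929, 0.37], [-1.0, 0.0, -0.0]]
wrist_force: [-0.3, -0.9, 2.7]
gripper_width: 0.006
```

Request:
play_rows(
  plan=[
    [[0.1,0,0,0,0,0],[0.2,0,0,0,0,0],[0.3,0,0,0,0,0],[0.3,0,0,0,0,0]],
  ],
)

```text
time_s: 3.8
tcp_pos: [0.5421, 0.1803, 0.0824]
ee_rot: [[0.0, -0.369, -0.929], [-0.0, -0.929, 0.369], [-1.0, 0.0, -0.0]]
wrist_force: [-3.1, -1.1, 8.3]
gripper_width: 0.009
```

Request:
play_rows(
  plan=[
    [[0.1,0,0,0,0,0],[0.2,0,0,0,0,0],[0.2,0,0,0,0,0],[0.2,0,0,0,0,0]],
  ],
)

```text
time_s: 4.3
tcp_pos: [0.5422, 0.1803, 0.0822]
ee_rot: [[0.001, -0.369, -0.93], [-0.0, -0.93, 0.369], [-1.0, -0.0, -0.001]]
wrist_force: [-7.3, -0.9, 18.0]
gripper_width: 0.003
```

```bash
python3 - <<'E'
from h import *
need([.541,.181,.15])
E
```

```text
t 4.3 tcp [0.5422 0.1803 0.0822] F [-7.27 -0.86 18.02] yaw y 21.64
shift cm in tool [-6.78 -0.02  0.13]
```

The button bottomed out: force rose from 2.7 to 18 N at z≈0.0823, after about 6 mm of travel. Now I'll release and lift.

Request:
play_rows(
  plan=[
    [[-2,0,0,0,0,0],[-6,0,0,0,0,0],[-12,0,0,0,0,0],[-18,0,0,0,0,0],[-24,0,0,0,0,0]],
  ],
)

```text
time_s: 4.92
tcp_pos: [0.542, 0.1805, 0.3209]
ee_rot: [[0.0, -0.37, -0.929], [0.001, -0.929, 0.37], [-1.0, -0.001, 0.0]]
wrist_force: [1.1, 1.5, -0.1]
gripper_width: 0.003
```

Request:
play_rows(
  plan=[
    [[0,4,-1.6,-0.1,0,0],[0,10,-4,-0.2,0,0],[0,16,-6.4,-0.4,0,0],[0,22,-8.7,-0.6,0,0],[0,26,-10.4,-0.65,0,0]],
  ],
)

```text
time_s: 5.55
tcp_pos: [0.5425, -0.1018, 0.319]
ee_rot: [[0.0, -0.263, -0.965], [0.0, -0.965, 0.263], [-1.0, -0.001, -0.0]]
wrist_force: [1.1, -0.2, 0.0]
gripper_width: 0.006
```

Request:
play_rows(
  plan=[
    [[0,0,0,0,0,0],[0,0,0,0,0,0],[0,0,0,0,0,0],[0,0,0,0,0,0]],
  ],
)

```text
time_s: 6.05
tcp_pos: [0.5428, -0.0986, 0.3195]
ee_rot: [[0.0, -0.26, -0.965], [0.0, -0.965, 0.26], [-1.0, -0.0, -0.0]]
wrist_force: [0.1, 0.3, -0.3]
gripper_width: 0.005
```

```bash
python3 - <<'E'
from h import *
need([.542,-.123,.27])
f,cx,cy,R,t=cal('wrist'); p,d=r.capture('wrist'); cv2.imwrite('pics/w2.png',p)
p,d=r.capture('scene'); cv2.imwrite('pics/s2.png',cv2.resize(p[80:330,120:390],None,fx=2.3,fy=2.3))
E
```

```text
t 6.05 tcp [ 0.5428 -0.0986  0.3195] F [ 0.11  0.3  -0.31] yaw y 15.1
shift cm in tool [ 4.95  2.38 -0.56]
```

View pics/w2.png

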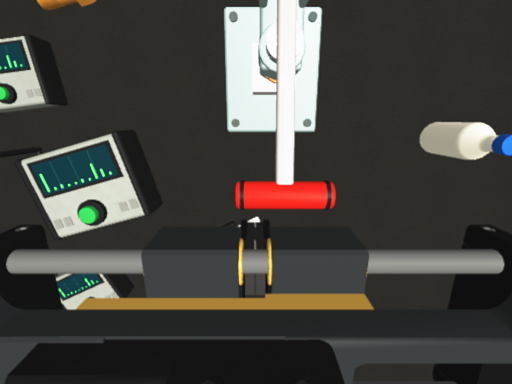

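View pics/s2.png

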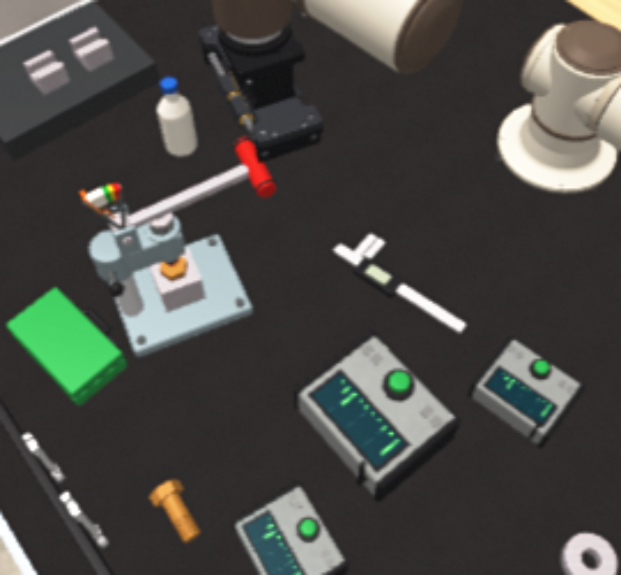

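The wrist view shows the red handle at (285,195), parallel to the jaws, with the lever attached at its middle. The scene view shows the pointer on white, the lever still up and the button back up. I'll ray-check the handle.

```bash
python3 - <<'E'
from h import *
p=cv2.imread('pics/w2.png'); hsv=cv2.cvtColor(p,cv2.COLOR_BGR2HSV); m=cv2.inRange(hsv,(0,150,60),(6,255,255))|cv2.inRange(hsv,(174,150,60),(180,255,255)); m[300:]=0
x,y,w,h=cv2.boundingRect(max(cv2.findContours(m,0,2)[0],key=cv2.contourArea)); print(x,y,w,h)
f,cx,cy,R,t=cal('wrist');o=-R.T@t
u,v=x+w/2,y+h/2
g=R.T@np.array([(u-cx)/f,(v-cy)/f,1]);print(o+g*(.243-o[2])/g[2])
need([.542,-.123,.27])
E
```

```text
243 181 85 29
[ 0.54108607 -0.12890454  0.243     ]
t 6.15 tcp [ 0.5427 -0.0989  0.3196] F [-0.29 -0.89  0.01] yaw y 15.12
shift cm in tool [ 4.96  2.35 -0.56]
```

Request:
play_rows(
  plan=[
    [[0,1.3,-0.3,0,0,0],[1,2.5,-0.6,0,0,0],[3,2.5,-0.6,0,0,0],[5,2.5,-0.6,0,0,0],[5.5,2.5,-0.6,0,0,0]],
  ],
)

```text
time_s: 6.78
tcp_pos: [0.5407, -0.1262, 0.2625]
ee_rot: [[-0.004, -0.263, -0.965], [0.0, -0.965, 0.263], [-1.0, 0.001, 0.004]]
wrist_force: [0.1, 0.3, -0.0]
gripper_width: 0.005
```

Request:
play_rows(
  plan=[
    [[0.4,0,0,0,0,0],[0.8,0,0,0,0,0],[1.2,0,0,0,0,0],[1.6,0,0,0,0,0],[1.8,0,0,0,0,0]],
  ],
)

```text
time_s: 7.4
tcp_pos: [0.5416, -0.1254, 0.2466]
ee_rot: [[-0.0, -0.262, -0.965], [-0.0, -0.965, 0.262], [-1.0, 0.0, 0.0]]
wrist_force: [-1.6, 0.2, 2.8]
gripper_width: 0.006
```

Request:
play_rows(
  plan=[
    [[0.6,0,0,0,0,0],[1.2,0,0,0,0,0],[1.8,0,0,0,0,0],[2.4,0,0,0,0,0],[3.0,0,0,0,0,0]],
  ],
)

```text
time_s: 8.02
tcp_pos: [0.5413, -0.1253, 0.2167]
ee_rot: [[-0.001, -0.262, -0.965], [-0.0, -0.965, 0.262], [-1.0, 0.0, 0.001]]
wrist_force: [-4.4, 2.1, 7.2]
gripper_width: -0.001
```

Request:
play_rows(
  plan=[
    [[0.3,0,0,0,0,0],[0.6,0,0,0,0,0],[0.9,0,0,0,0,0],[1.2,0,0,0,0,0],[1.2,0,0,0,0,0]],
  ],
)

```text
time_s: 8.65
tcp_pos: [0.5416, -0.1254, 0.2053]
ee_rot: [[-0.0, -0.262, -0.965], [-0.0, -0.965, 0.262], [-1.0, 0.0, -0.0]]
wrist_force: [-3.8, 2.8, 8.8]
gripper_width: 0.005
```

```bash
python3 - <<'E'
from h import *
need([.542,-.125,.199])
p,d=r.capture('scene'); cv2.imwrite('pics/s3.png',cv2.resize(p[120:220,140:250],None,fx=5.4,fy=5.4,interpolation=2))
p,d=r.capture('wrist'); cv2.imwrite('pics/w3.png',p)
E
```

```text
t 8.65 tcp [ 0.5416 -0.1254  0.2053] F [-3.76  2.8   8.79] yaw y 15.18
shift cm in tool [ 0.63 -0.05 -0.03]
```

View pics/s3.png

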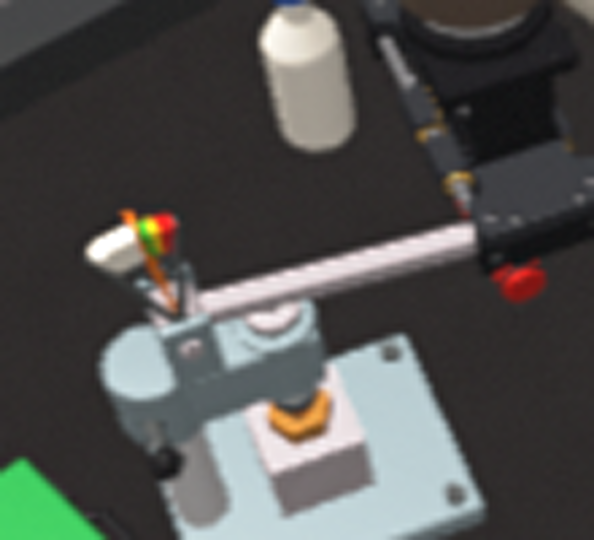

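View pics/w3.png

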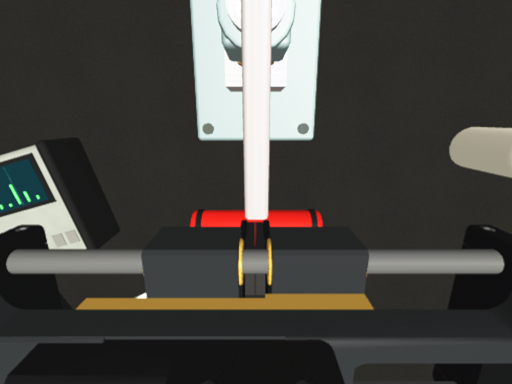

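In the scene crop the pointer tip at (130,215) is close to the white/green edge, foreshortened by the oblique view. The handle has dropped 51 mm by TCP height, which is about 0.265 rad. I'll go 6 mm further to reach mid-band.

Request:
play_rows(
  plan=[
    [[0.2,0,0,0,0,0],[0.4,0,0,0,0,0],[0.6,0,0,0,0,0],[0.6,0,0,0,0,0],[0.6,0,0,0,0,0]],
  ],
)

```text
time_s: 9.38
tcp_pos: [0.542, -0.1255, 0.1999]
ee_rot: [[0.001, -0.262, -0.965], [-0.001, -0.965, 0.262], [-1.0, 0.0, -0.001]]
wrist_force: [-3.8, 1.5, 9.2]
gripper_width: 0.009
```

Request:
play_rows(
  plan=[
    [[0,0,0,0,0,0],[0,0,0,0,0,0],[0,0,0,0,0,0],[0,0,0,0,0,0],[0,0,0,0,0,0]],
  ],
)

```text
time_s: 10.0
tcp_pos: [0.5419, -0.1255, 0.2]
ee_rot: [[0.001, -0.262, -0.965], [-0.001, -0.965, 0.262], [-1.0, 0.0, -0.001]]
wrist_force: [-4.3, 2.5, 10.4]
gripper_width: 0.004
```

```bash
python3 - <<'E'
from h import *
need([.542,-.125,.199])
for n,(x,y,w,h) in(('scene',(140,140,50,50)),('top',(260,110,70,100))):
    p,d=r.capture(n); cv2.imwrite(f'pics/{n}4.png',cv2.resize(p[y:y+h,x:x+w],None,fx=6,fy=6,interpolation=2))
p,d=r.capture('scene'); cv2.imwrite('pics/s4full.png',p)
E
```

```text
t 10.0 tcp [ 0.5419 -0.1255  0.2   ] F [-4.33  2.47 10.38] yaw y 15.17
shift cm in tool [ 0.1  -0.05  0.01]
```

View pics/scene4.png

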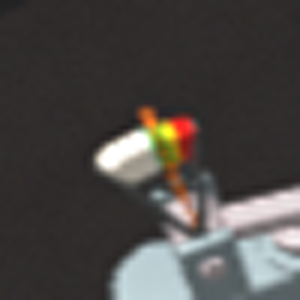

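View pics/top4.png

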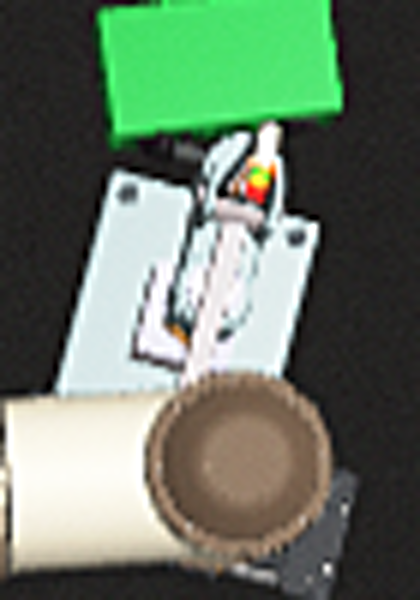

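View pics/s4full.png

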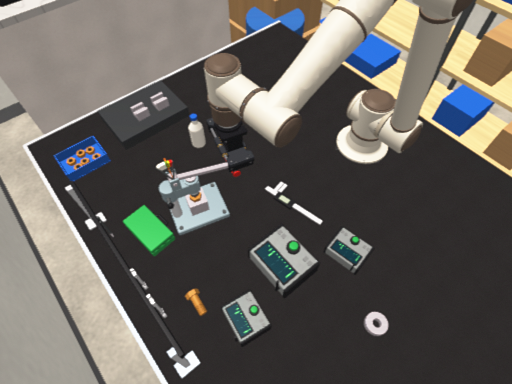

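Request:
play_rows(
  plan=[
    [[0.1,0,0,0,0,0],[0.1,0,0,0,0,0],[0.1,0,0,0,0,0],[0.1,0,0,0,0,0],[0.1,0,0,0,0,0]],
  ],
)

```text
time_s: 10.78
tcp_pos: [0.542, -0.1255, 0.199]
ee_rot: [[0.001, -0.262, -0.965], [-0.001, -0.965, 0.262], [-1.0, 0.0, -0.001]]
wrist_force: [-3.7, 2.4, 10.2]
gripper_width: 0.005
```

Request:
play_rows(
  plan=[
    [[0,0,0,0,0,0],[0,0,0,0,0,0],[0,0,0,0,0,0],[0,0,0,0,0,0],[0,0,0,0,0,0]],
  ],
)

```text
time_s: 11.4
tcp_pos: [0.542, -0.1255, 0.199]
ee_rot: [[0.001, -0.262, -0.965], [-0.001, -0.965, 0.262], [-1.0, 0.0, -0.001]]
wrist_force: [-4.4, 1.4, 9.7]
gripper_width: 0.004
```

```bash
python3 - <<'E'
from h import *
# predicted pixel of pointer tip / scale edges in the scene view
need([.542,-.125,.199])
c=r.get_calibration('scene'); f,cx,cy,R,t=cal('scene'); a=np.radians(-15.2); S=np.array([.676,-.160,0]);X=np.array([np.cos(a),np.sin(a),0]);Y=np.array([-np.sin(a),np.cos(a),0])
p,d=r.capture('scene'); hsv=cv2.cvtColor(p,cv2.COLOR_BGR2HSV)[150:185,150:185]
P=pts('scene',d)[150:185,150:185]
for nm,lo,hi in(('orange',(6,140,120),(16,255,255)),('green',(45,120,80),(75,255,255)),('yellow',(22,140,120),(34,255,255)),('red',(0,170,80),(4,255,255))):
    m=cv2.inRange(hsv,lo,hi)>0; q=P[m]-S; v,u=np.nonzero(m)
    if len(q): print(nm,len(q),'px',u.mean()+150,v.mean()+150,'stand x,y,z',np.median(q@X).round(3),np.median(q@Y).round(3),np.median(q[:,2]).round(3))
    if nm=='orange':
        for i in np.argsort(v)[:8]: print(u[i]+150,v[i]+150,(q[i]@X).round(3),(q[i]@Y).round(3),q[i,2].round(3))
E
```

```text
t 11.4 tcp [ 0.542  -0.1255  0.199 ] F [-4.36  1.43  9.72] yaw y 15.17
shift cm in tool [ 0.   -0.05  0.02]
orange 18 px 167.27777777777777 163.33333333333334 stand x,y,z 0.048 -0.002 0.284
164 158 0.051 -0.01 0.305
165 158 0.042 -0.269 0.004
163 159 0.051 -0.267 0.004
164 159 0.047 -0.269 0.0
165 159 0.05 -0.006 0.305
164 160 0.048 -0.26 0.006
165 160 0.051 -0.001 0.307
168 160 0.043 -0.006 0.296
green 1 px 165.0 163.0 stand x,y,z 0.053 0.002 0.298
yellow 12 px 166.91666666666666 162.0 stand x,y,z 0.047 0.003 0.298
red 10 px 170.3 161.8 stand x,y,z 0.039 0.002 0.295
```

```bash
python3 -c "
from h import *
s=r.sense();print(s['tcp_pos'],s['wrist_force'],s['joint_velocities'].round(2));print(r.finish_job())"
```

```text
[ 0.54200568 -0.12554533  0.19904521] [-4.71343408  1.38462438  9.40173123] [ 0.04  0.12  0.02  0.06 -0.01  0.04]
the job is handed in; nothing more can be done
None
```

I zeroed the largest readout, then pressed the stand's lever to about the middle of the green band and handed the job in while holding it there. The hand-in gave no verdict.

- **Zero button:** it went down about 6 mm to its stop, where the force rose to 18 N. After I let go, the camera showed it back up and the lever still at rest.
- **Lever:** at the end the handle was about 57 mm down, which is roughly 0.30 rad. I was pushing on it with 9.4–10 N, and the fingertips had been still for over 0.5 s. That fits the expected 10 N at 0.30.
- **Pointer:** this check was weak. At about 10 pixels across the scale, the pointer seemed to sit between white and green in the picture, while depth put it in the green.
- **Not measured:** I had no direct reading of the force of the probe on the bolt; I inferred it from the handle force and drop.
- **Bystanders:** the bolt looked seated, and the bottle, ring gauge and caliper looked unmoved in the last full picture, though I did not measure them.
- **Disagreement:** my first wrist-camera position for the button was off by about 12 mm, because the arm was still swinging. Repeated after it settled, it agreed with the other cameras to about 5 mm.

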